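Draw the flush bolt and open the double-door cupboard

TASK

The blue two-door wall cupboard lies on its back on the bench: open both of its doors so that each stands upright, ready for stocking. The left door is held by a sliding bolt whose hooked nose is caught behind its keeper because the door's springy seal pushes the door up: press that door gently down against the seal until it meets its rest pad and, while pressing, draw the bolt fully back before lifting that door. Do not wrench the bolt or the door against the keeper, and leave the bottle, jar and mug where they stand.

Things in the scene. Friction and masses are not known exactly. Their poses are not given: they have to be found in the camera images.
- cupboard: Blue steel wall cupboard 360 x 360 x 100 mm on its back, fixed to the bench; origin at its underside's centre, z up, x pointing away from the robot along the doors' meeting line (turned up to 20 deg), y left. Its two doors form its top: each 290 mm along x, 163 along y, 8 thick, hinged on the outer sides (y = +-165, z = 104 mm), meeting at y = 0. Shut, their tops are at z = 108 mm.
- active (a joint): Right door's hinge angle, rad: 0 shut, 1.57 upright, stop at 1.9. Starts shut or ajar. Stiff hinge: stays where left; lifting takes about 6 N at the handle. A stepped strip on this door's edge laps 14 mm over the left door along the whole meeting line, 19 mm above the door tops, so open this door first.
- active_handle (a point): Centre of the right door's grab bar: round steel bar, 12 mm diameter, 80 mm long, parallel to the hinge (cupboard x), on two end posts; its centre line is 40 mm above the door's outer face and, with the door shut, 120 mm from the hinge line sideways and 44 mm above it. Turns with the door.
- active_hinge (a point): Point on the right door's hinge axis (along cupboard x), level with the cupboard's middle; the handle's centre is 80 mm nearer the robot along that axis.
- passive (a joint): Left door's hinge angle, rad: 0 level with the frame, 1.57 upright, stop at 1.9. While bolted it rests at about 0.05 (its free edge 7 to 8 mm proud), pushed up by the seal and held by the bolt under the keeper. Same stiff hinge: stays where it is left.
- passive_handle (a point): Centre of the left door's grab bar, the same as the right one, mirrored: 120 mm from its hinge line, 44 mm off the door's mid-plane.
- passive_hinge (a point): Point on the left door's hinge axis (along cupboard x), level with the middle of the cupboard.
- bolt (a joint): Travel of the steel bolt on the left door, m: 0 thrown, 0.045 fully drawn against its stop, by sliding the red knob along minus cupboard x (towards the robot). Starts at 0 to 3 mm. 3 N friction; stays where left. Its hooked nose catches the keeper after 4 mm unless the door is pressed down 4 mm or more at the bolt (about 13 N on the knob; it meets its rest pad at 5 to 7 mm, 15 N). 25 mm frees it.
- bolt_knob (a point): Centre (half-way up) of the bolt's red upright round knob, 18 mm diameter, 32 mm tall, on the bolt (14 mm wide, 10 mm high); 30 mm left of the meeting line, 135 mm from the left hinge. The point is 26 mm above the left door's outer face, the knob's top 42 mm. Pushing down on the knob pushes the door down.
- keeper: Steel bridge, 50 mm wide and 33 mm high, fixed on the far end frame of the cupboard, under which the bolt's nose passes; origin at its foot. Loads over 45 N on it count as wrenching.
- rest_pad: Hidden black rubber pad, 50 x 22 mm, under the left door below the bolt (135 mm from that door's hinge line, 100 mm beyond the middle along cupboard x); origin at the middle of its top. Its height differs by up to 1.5 mm from cupboard to cupboard: it stops the door 5 to 7 mm below where it rests when bolted. Over 30 N on it counts as pressing too hard.
- glue: Bystander: white plastic bottle with orange cap, 60 mm diameter, 150 mm tall, origin at its underside.
- paint: Bystander: glass jar with green lid, 70 mm diameter, 80 mm tall, origin at its underside.
- mug: Bystander: white mug, 80 mm diameter, 90 mm tall, origin at its underside.

How it is judged:
By the outcome, as a careful person would: the job done as asked, in the order asked, and still so for the second after the job is handed in, with the robot touching nothing.
It also fails if it takes over 72 s, if anything falls off the work surface, if the arm or the gripper's body presses on something with over 40 N, if the wrist force passes 120 N, or if a joint passes its speed limit or range.

ROBOT

A 7-joint arm with a two-finger parallel gripper is mounted at the origin on the work surface. World frame = base frame: x ahead of the robot, y to its left, z up, the work surface at z = 0. Lengths are in m, angles in degrees, forces in N, time in s.
With the tool pointing down it reaches from about 0.425 to 0.875 m from the base axis. Payload 4.7 kg.
Tool frame: the origin (TCP) lies at the very end of the fingers, on their centre line; the grasp point (between the pads) lies 19 mm behind it (pinch_z is the distance from the TCP to the grasp point, in m); z points along the fingers, y is the direction in which the jaws open and shut (so a half turn about z gives the same grasp; the last joint's range is limited). The gripper opens to 87 mm and grips with 3 to 60 N. Pads are 19 mm wide; open, the fingers measure 117 mm over their backs; the gripper's body (75 mm by 190 mm) begins 51 mm behind the grasp point.
Start: joints at [73.688, 18.392, -4.016, 83.108, 1.295, 78.541, -3.26], TCP at [0.191, -0.621, 0.223] pointing down, gripper open.
Joint ranges: [-163.93, 163.93], [-17.29, 119.83], [-79.2, 71.16], [3.27, 140.29], [-89.18, 269.18], [5.43, 117.66], [-154.24, 154.24]. Speed limits (degrees/s): [147.25, 147.25, 180, 180, 180, 180, 180].

INTERFACE

Orientations are given as [roll, pitch, yaw] about the fixed x, y, z axes, in that order (R = Rz(yaw) Ry(pitch) Rx(roll)).
In Python, from cell import get_obs, read_camera, camera_params, sign_off, pinch_z gives the robot as it stands.
- The arm moves only by the shell command python3 -m handwheel 'ROWS' [FORCE]. ROWS is JSON, a list of rows, each a list of 5 numbers: the finger opening in m, from 0 to 0.087, then the shift along the tool's x, y, z in m, then the turn about the tool's z in rad. In form: [[jaw, tx, ty, tz, twist], ...]. A call has 1 to 20 rows; each row is the pose to reach, as a shift and turn from the pose commanded when the call began, along the tool's axes at that moment; what a row does not reach only later rows make up. A row lasts 1/10 s, in which the tool goes at most 50 mm and 8.59 degrees, less where a joint would pass 70% of its speed; a pose out of reach is approached as far as the arm can. A call with a gripper value outside its range is refused whole. The fingers move at their own pace and stop on an object; FORCE is the grip in N (left out, the last holds). Time passes only in rows, so rows that repeat a pose let the fingers close. It gives the time, the measured TCP pose, the force and the opening at its end, in the units of the state.
- get_obs(): the state, without advancing time (a new reading comes with each control period).
- read_camera(name): name is "scene" or "top"; returns the picture (420x560x3 uint8, blue, green, red); there is no depth.
- camera_params(name): a dict with "camera_matrix" (3x3 intrinsics, pixels), "R" (3x3) and "t" (3): a world point X has camera coordinates R X + t. Camera axes: x right, y down, z forward; pixel columns grow to the right and rows downward; lengths in m; the calibration is good to about 2 mm. A picture is of the moment at which its call begins. camera_params takes no time and is no camera call.
- sign_off(): hands the job in, once; it reports no verdict.
The state is a dict: "time_s": time; "qpos": joint angles; "joint_velocities": joint speeds; "effort": joint torques, N m; "tool_pos": TCP position; "tool_rot": TCP orientation; "force": force on the tool from outside, world axes, zero at the start; "wrist_torque": the same for the moment, N m; "grip_width": finger opening in m.
Only numpy, scipy, OpenCV 4.12 (cv2) and the standard library are available. Lean on these libraries where they do the work, as an engineer would, in place of code of your own. Each camera call takes 0.05 s, during which the arm holds its last target.

## Working session

There is one attempt and no reset: what is moved stays moved. The work goes in short steps, Python scripts to look and compute and a shell command to move; the robot and the scene stay as the last step left them, time stands still between calls to the robot, and variables do not carry over. Pictures are saved under pics/ and viewed, and the job is handed in when it is done.

```bash
ls; mkdir -p pics; python3 - <<'E'
from cell import *
import cv2, numpy as np
np.set_printoptions(precision=4,suppress=True)
o=get_obs(); print(o, pinch_z)
for n in("scene","top"):
    cv2.imwrite(f"pics/{n}0.png",read_camera(n)); p=camera_params(n); print(n,p, -p["R"].T@p["t"])
E
```

```text
pics
{'time_s': 0.0, 'qpos': array([73.6891, 18.4393, -4.0148, 83.1742,  1.295 , 78.5407, -3.2588]), 'joint_velocities': array([ 0.0974,  0.0391, -0.103 , -0.0771, -0.0468,  0.0971, -0.041 ]), 'effort': array([  0.0006, -49.1288,  -0.4037, -31.2531,  -0.0638,   0.0437,
         0.0002]), 'tool_pos': array([ 0.1911, -0.6207,  0.2215]), 'tool_rot': array([-179.891 ,    0.0059,   17.1212]), 'force': array([ 0.1146, -0.3651, -1.0949]), 'wrist_torque': array([-0.0399, -0.0428,  0.0206]), 'grip_width': 0.08734690636642972} 0.0187
scene {'camera_matrix': array([[415.8822,   0.    , 280.0643],
       [  0.    , 415.8822, 221.79  ],
       [  0.    ,   0.    ,   1.    ]]), 'R': array([[ 0.3346,  0.9423, -0.0065],
       [ 0.774 , -0.2787, -0.5686],
       [-0.5376,  0.1852, -0.8226]]), 't': array([-0.1941, -0.3589,  1.6533])} [ 1.2315 -0.2233  1.1547]
top {'camera_matrix': array([[422.7668,   0.    , 280.4749],
       [  0.    , 422.7668, 214.244 ],
       [  0.    ,   0.    ,   1.    ]]), 'R': array([[-0.0297, -0.9995, -0.0095],
       [-0.9933,  0.0306, -0.1114],
       [ 0.1117,  0.0062, -0.9937]]), 't': array([0.0265, 0.5662, 1.3554])} [0.4118 0.0008 1.4103]
```

View pics/scene0.png

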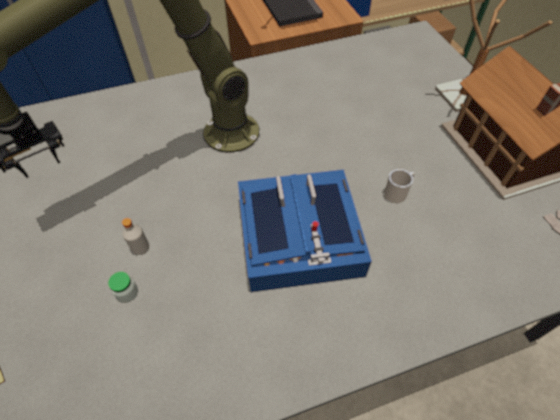

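View pics/top0.png

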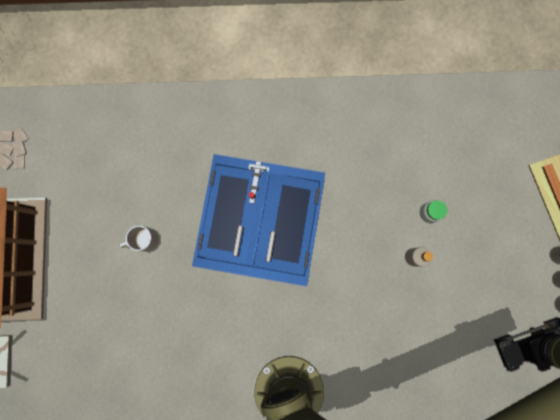

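The scene view shows the cupboard at about (303,228) and the red knob at (315,226). In the top view the cupboard is at (259,220), with handles at (238,240) and (270,246) and the knob at (253,195). The mug is at (139,239), the jar at (435,211) and the bottle at (423,257). Now I'll measure.

```bash
cat > h.py <<'E'
from cell import *
import cv2, numpy as np
np.set_printoptions(precision=4,suppress=True)
P={n:camera_params(n) for n in("scene","top")}
def ray(n,u,v):
    p=P[n]; d=p["R"].T@np.linalg.solve(p["camera_matrix"],[u,v,1.]); return -p["R"].T@p["t"],d/np.linalg.norm(d)
def onz(n,u,v,z):
    c,d=ray(n,u,v); return c+d*(z-c[2])/d[2]
def tri(a,b):
    c1,d1=ray("scene",*a);c2,d2=ray("top",*b)
    s=np.linalg.lstsq(np.c_[d1,-d2],c2-c1,rcond=None)[0]
    x,y=c1+d1*s[0],c2+d2*s[1]; return (x+y)/2,np.linalg.norm(x-y)
def proj(n,X):
    p=P[n];q=p["camera_matrix"]@(p["R"]@np.asarray(X)+p["t"]);return q[:2]/q[2]
def snap(n,f,box=None,k=1):
    im=read_camera(n)
    if box: im=im[box[1]:box[3],box[0]:box[2]]
    cv2.imwrite("pics/"+f,cv2.resize(im,None,fx=k,fy=k,interpolation=cv2.INTER_CUBIC))
E
python3 - <<'E'
from h import *
for n in P:
    im=cv2.imread(f"pics/{n}0.png"); hsv=cv2.cvtColor(im,cv2.COLOR_BGR2HSV)
    b=cv2.inRange(hsv,(100,120,40),(125,255,255)); 
    if n=="scene": b[:150]=0
    cs,_=cv2.findContours(b,cv2.RETR_EXTERNAL,cv2.CHAIN_APPROX_NONE); c=max(cs,key=cv2.contourArea)
    c=cv2.convexHull(c); q=cv2.approxPolyDP(c,5,True)[:,0]; print(n,"blue",q.tolist())
    if n=="top":
        r=cv2.minAreaRect(c); bp=cv2.boxPoints(r); print(r)
        W=np.array([onz(n,*p,0.10) for p in bp]); print(W, W.mean(0)); print(np.linalg.norm(np.diff(W,axis=0),axis=1))
    m=cv2.inRange(hsv,(0,150,80),(6,255,255))|cv2.inRange(hsv,(172,150,80),(180,255,255))
    N,_,st,ce=cv2.connectedComponentsWithStats(m)
    for i in range(1,N):
        if st[i,4]>8: print(n,"red",ce[i],st[i])
im=cv2.imread("pics/scene0.png")[160:300,225:385]; cv2.imwrite("pics/sc0.png",cv2.resize(im,None,fx=4,fy=4,interpolation=cv2.INTER_CUBIC))
im=cv2.imread("pics/top0.png")[145:295,185:335]; cv2.imwrite("pics/tc0.png",cv2.resize(im,None,fx=4,fy=4,interpolation=cv2.INTER_CUBIC))
E
```

```text
scene blue [[342, 171], [369, 257], [365, 273], [252, 290], [239, 182]]
scene red [314.5758 225.4848] [312 222   6   8  33]
top blue [[214, 155], [323, 173], [306, 284], [193, 265]]
((258.5810852050781, 219.51351928710938), (115.40808868408203, 113.59970092773438), 9.462322235107422)
[[ 0.4067  0.2853  0.1   ]
 [ 0.7582  0.2237  0.1   ]
 [ 0.6855 -0.1346  0.1   ]
 [ 0.3388 -0.0632  0.1   ]] [0.5473 0.0778 0.1   ]
[0.3568 0.3656 0.354 ]
top red [251.2222 194.8333] [249 193   6   5  18]
```

View pics/sc0.png

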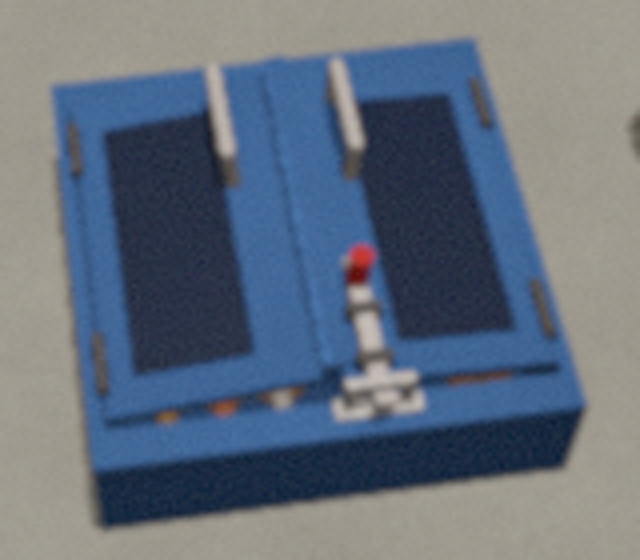

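View pics/tc0.png

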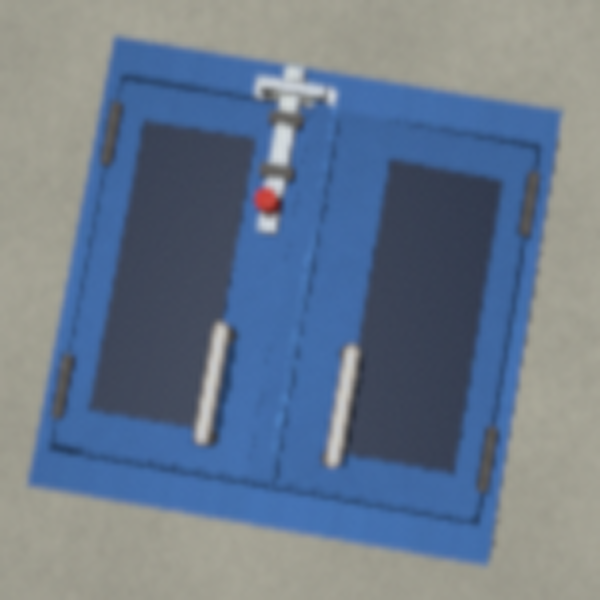

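```bash
python3 - <<'E'
from h import *
s=lambda u,v:(225+u/4,160+v/4); t=lambda u,v:(185+u/4,145+v/4)
for nm,a,b in [("L far",(353,150),(220,327)),("L near",(337,64),(203,439)),("R far",(229,153),(351,350)),("R near",(213,72),(333,464)),("knob top",(361,256),(267,200))]:
    print(nm,*tri(s(*a),t(*b)))
# finer cupboard edges in top image via line fits to mask boundary
im=cv2.imread("pics/top0.png"); hsv=cv2.cvtColor(im,cv2.COLOR_BGR2HSV)
b=cv2.inRange(hsv,(100,120,40),(125,255,255)); cs,_=cv2.findContours(b,cv2.RETR_EXTERNAL,cv2.CHAIN_APPROX_NONE); c=max(cs,key=cv2.contourArea)[:,0].astype(float)
q=np.array([[214,155],[323,173],[306,284],[193,265]],float); L=[]
for i in range(4):
    A,B=q[i],q[(i+1)%4]; d=(B-A)/np.linalg.norm(B-A); n=np.array([-d[1],d[0]])
    r=c-A; k=(abs(r@n)<2.5)&(r@d>12)&(r@d<np.linalg.norm(B-A)-12)
    vx,vy,x,y=cv2.fitLine(c[k].astype(np.float32),cv2.DIST_HUBER,0,.01,.01).ravel()
    L.append(np.cross([x,y,1],[x+vx,y+vy,1]))
W=[]
for i in range(4):
    p=np.cross(L[i-1],L[i]); p=p[:2]/p[2]; W.append(onz("top",*p,0.1)); print(p,W[-1])
W=np.array(W); print(W.mean(0))
for i in range(4):
    d=W[(i+1)%4]-W[i]; print(np.linalg.norm(d),np.degrees(np.arctan2(d[1],d[0])))
E
```

```text
L far [0.5199 0.1311 0.1438] 0.0006847531397214733
L near [0.4373 0.1477 0.1476] 0.00502303396665511
R far [0.4993 0.0349 0.1569] 0.0036677192659991605
R near [0.4158 0.051  0.1528] 0.004441505757791969
knob top [0.6155 0.0957 0.148 ] 0.004186022072262237
[214.0872 155.1316] [0.7542 0.2139 0.1   ]
[323.8726 173.2249] [ 0.6848 -0.1316  0.1   ]
[305.5841 284.592 ] [ 0.3401 -0.0614  0.1   ]
[192.7465 264.8366] [0.4104 0.284  0.1   ]
[0.5474 0.0762 0.1   ]
0.3523857427034827 -101.35843195966018
0.35170494893133464 168.49703849217497
0.35251282167390335 78.49855171822328
0.35082538459121426 -11.523898755105243
```

```bash
cat >> h.py <<'E'
YAW=np.radians(-11.45); O=np.array([.5474,.0762,0]); 
EX=np.array([np.cos(YAW),np.sin(YAW),0]);EY=np.array([-np.sin(YAW),np.cos(YAW),0])
def w(x,y,z): return O+EX*x/1000+EY*y/1000+np.array([0,0,z/1000])
def c(p): p=np.asarray(p)-O; return np.array([p@EX,p@EY,p[2]])*1000
def door(side,a,x,r,h): # side +1 left; r from hinge inward, h above hinge-plane
    return w(x,side*(165-(r*np.cos(a)-h*np.sin(a))),104+r*np.sin(a)+h*np.cos(a))
def off(p):
    o=get_obs(); yaw=np.radians(o["tool_rot"][2]); d=np.asarray(p)-o["tool_pos"]
    return np.array([d[0]*np.cos(yaw)+d[1]*np.sin(yaw), d[0]*np.sin(yaw)-d[1]*np.cos(yaw), -d[2]])
E
python3 - <<'E'
from h import *
print("meas px R far: scene",225+229/4,160+153/4,"top",185+351/4,145+350/4,"near scene",225+213/4,160+72/4,"top",185+333/4,145+464/4)
for a in (0,.04,.08,.12):
    print("R",a,proj("scene",door(-1,a,-40,120,44)),proj("top",door(-1,a,-40,120,44)),proj("scene",door(-1,a,-120,120,44)),proj("top",door(-1,a,-120,120,44)))
print("meas px L far: scene",225+353/4,160+150/4,"top",185+220/4,145+327/4,"near scene",225+337/4,160+64/4,"top",185+203/4,145+439/4)
for a in (0,.05):
    print("L",a,proj("scene",door(1,a,-40,120,44)),proj("top",door(1,a,-40,120,44)),proj("scene",door(1,a,-120,120,44)),proj("top",door(1,a,-120,120,44)))
print("knobtop",c(onz("top",185+267/4,145+200/4,.157)),c(onz("scene",225+361/4,160+256/4,.157)),c(onz("top",251.2,194.8,.157)))
for nm,q,z in(("mug",(139,239),.09),("jar",(435,211),.08),("bot",(427,257),.15)): print(nm,onz("top",*q,z),c(onz("top",*q,z)))
way=np.array([.46,-.30,.33]); print(off(way),off(w(-65,-47,210)), w(-65,-47,210))
E
```

```text
meas px R far: scene 282.25 198.25 top 272.75 232.5 near scene 278.25 178.0 top 268.25 261.0
R 0 [283.236  199.6141] [270.5193 232.6245] [279.5647 179.7916] [265.8903 259.136 ]
R 0.04 [282.6328 198.7265] [271.08   232.6203] [278.9709 178.8732] [266.4372 259.2332]
R 0.08 [281.9642 197.8563] [271.7085 232.6286] [278.3141 177.9721] [267.0525 259.3422]
R 0.12 [281.2307 197.005 ] [272.4045 232.6495] [277.5949 177.0901] [267.7359 259.463 ]
meas px L far: scene 313.25 197.5 top 240.0 226.75 near scene 309.25 176.0 top 235.75 254.75
L 0 [312.2302 196.2277] [240.9411 227.5655] [307.5889 176.6216] [236.1179 253.9887]
L 0.05 [313.0967 194.9372] [239.963  227.2735] [308.4092 175.3051] [235.1105 253.8178]
knobtop [ 61.3061  29.5601 157.    ] [ 68.8646  32.9825 157.    ] [ 61.6264  31.2955 157.    ]
mug [0.4958 0.4542 0.09  ] [-125.622   360.2686   90.    ]
jar [ 0.5566 -0.4791  0.08  ] [ 119.2131 -542.3795   80.    ]
bot [ 0.4129 -0.4206  0.15  ] [ -33.1566 -513.6203  150.    ]
[ 0.3514 -0.2274 -0.1084] [ 0.4661 -0.551   0.0116] [0.4744 0.043  0.21  ]
```

```bash
python3 -m handwheel '[[0.087,0,0,-0.03,0],[0.087,0.03,-0.02,-0.07,0],[0.087,0.07,-0.045,-0.1,0.05],[0.087,0.11,-0.07,-0.108,0.1],[0.087,0.15,-0.095,-0.108,0.2],[0.087,0.19,-0.12,-0.108,0.3],[0.087,0.23,-0.15,-0.108,0.4],[0.087,0.27,-0.175,-0.108,0.499],[0.087,0.31,-0.2,-0.108,0.499],[0.087,0.351,-0.227,-0.108,0.499],[0.087,0.365,-0.265,-0.1,0.499],[0.087,0.38,-0.305,-0.09,0.499],[0.087,0.395,-0.345,-0.08,0.499],[0.087,0.41,-0.385,-0.06,0.499],[0.087,0.425,-0.425,-0.04,0.499],[0.087,0.44,-0.465,-0.03,0.499],[0.087,0.45,-0.505,-0.02,0.499],[0.087,0.46,-0.535,-0.01,0.499],[0.087,0.466,-0.551,0.005,0.499],[0.087,0.466,-0.551,0.01,0.499]]' 25
python3 - <<'E'
from h import *
o=get_obs(); print(o["time_s"],o["tool_rot"],c(o["tool_pos"]),o["force"])
snap("scene","s1.png",(200,120,420,300),3.5)
E
```

```text
time_s: 2.1
tool_pos: [0.4732, 0.0456, 0.2111]
tool_rot: [-180.0, 0.1, -11.1]
force: [-0.0, 0.0, 0.4]
grip_width: 0.0868
2.1 [-179.9913    0.1361  -11.1483] [-66.6375 -44.765  211.1172] [-0.0183  0.006   0.435 ]
```

View pics/s1.png

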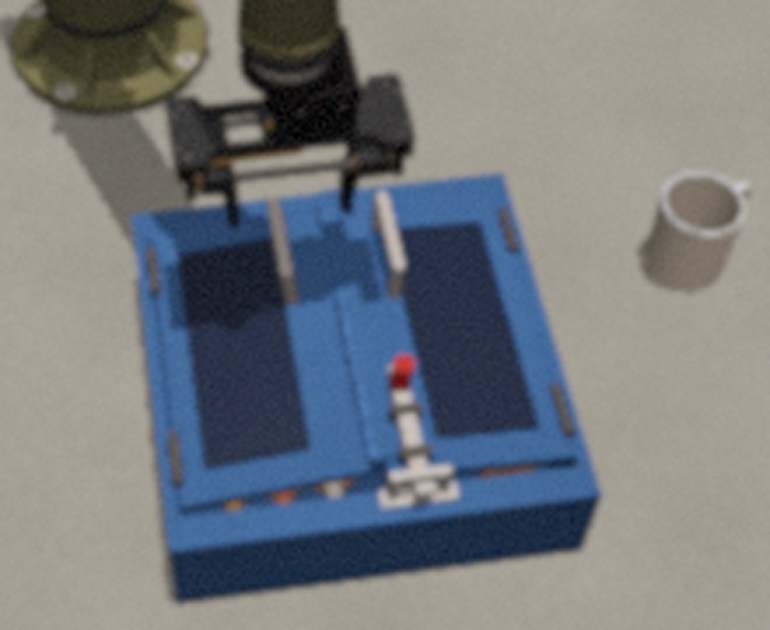

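```bash
python3 -m handwheel '[[0.036,0,0.003,0,0.005],[0.036,0,0.003,0,0.005],[0.036,0,0.003,0.015,0.005],[0.036,0,0.003,0.03,0.005],[0.036,0,0.003,0.045,0.005],[0.036,0,0.003,0.055,0.005],[0.036,0,0.003,0.063,0.005],[0.036,0,0.003,0.068,0.005],[0.036,0,0.003,0.068,0.005]]' 25
python3 - <<'E'
from h import *
o=get_obs(); print(o["time_s"],o["tool_rot"],c(o["tool_pos"]),o["force"])
snap("scene","s2.png",(200,120,420,300),3.5)
E
```

```text
time_s: 3.05
tool_pos: [0.4737, 0.0394, 0.1442]
tool_rot: [180.0, 0.0, -11.8]
force: [-0.3, 0.9, 1.0]
grip_width: 0.0367
3.05 [179.9919   0.0409 -11.7785] [-64.9483 -50.7471 144.1838] [-0.2664  0.8578  0.9626]
```

View pics/s2.png

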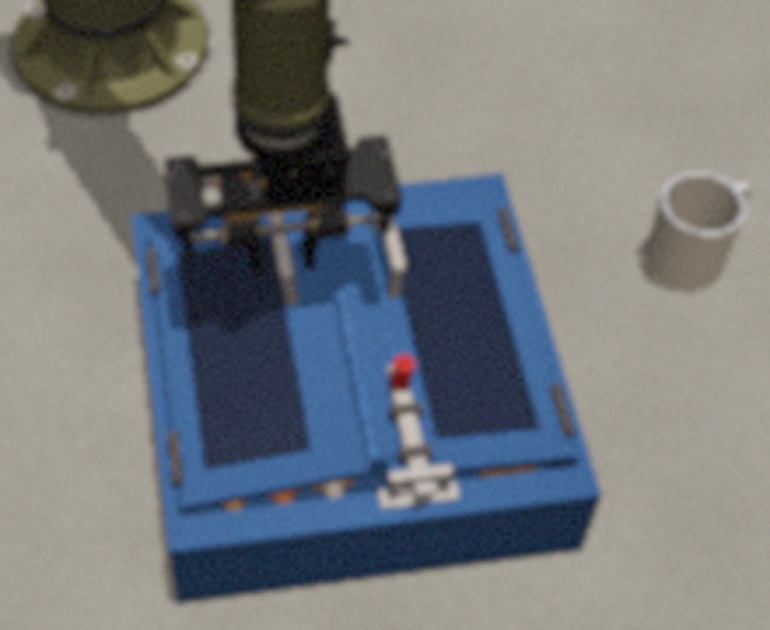

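The fingers at about (255,265) and (310,255) straddle the right bar at (285,245). Closing now.

```bash
python3 -m handwheel '[[0,0,0,0,0],[0,0,0,0,0],[0,0,0,0,0],[0,0,0,0,0],[0,0,0,0,0]]' 12
python3 - <<'E'
from h import *
o=get_obs(); p=c(o["tool_pos"]);print(o["time_s"],o["tool_rot"],p,o["force"],o["grip_width"])
# arc in cupboard: bar rel hinge now
a0=np.arctan2(44,120)+.08
R=127.8
for a in np.linspace(.08,1.2,16):
    t=a+np.arctan2(44,120); y=-165+R*np.cos(t); z=104+R*np.sin(t)
    y0=-165+R*np.cos(a0); z0=104+R*np.sin(a0)
    print("%.2f ty %.4f tz %.4f"%(a,-(y-y0)/1000,-(z-z0)/1000), y,z)
E
```

```text
time_s: 3.6
tool_pos: [0.474, 0.0393, 0.1447]
tool_rot: [180.0, -0.0, -11.8]
force: [0.0, -0.6, 0.2]
grip_width: 0.0113
3.6 [179.9756  -0.0158 -11.7614] [-64.6698 -50.7001 144.6666] [ 0.0255 -0.6173  0.2286] 0.011281359172008542
0.08 ty -0.0000 tz -0.0000 -48.911271382014775 157.44386857123814
0.15 ty 0.0043 tz -0.0085 -53.22149350913732 165.95486652937095
0.23 ty 0.0092 tz -0.0167 -58.15460375988552 174.1206196656371
0.30 ty 0.0148 tz -0.0245 -63.68311227163559 181.89562414563477
0.38 ty 0.0209 tz -0.0318 -69.7762113121907 189.23655359022584
0.45 ty 0.0275 tz -0.0387 -76.39994695652906 196.10250051271214
0.53 ty 0.0346 tz -0.0450 -83.51740829577903 202.4552042766822
0.60 ty 0.0422 tz -0.0508 -91.08893312405 208.25926430422788
0.68 ty 0.0502 tz -0.0560 -99.072328956925 213.48233734642355
0.75 ty 0.0585 tz -0.0607 -107.42310814998464 218.09531771677413
0.83 ty 0.0672 tz -0.0646 -116.09473580715921 222.07249948327697
0.90 ty 0.0761 tz -0.0679 -125.03888909743466 225.39171971527907
0.98 ty 0.0853 tz -0.0706 -134.2057265348644 228.03448198688318
1.05 ty 0.0946 tz -0.0725 -143.54416572131805 229.98605944867762
1.13 ty 0.1041 tz -0.0738 -153.00216800424022 231.2355768934205
1.20 ty 0.1136 tz -0.0743 -162.52702846315728 231.7760713583649
```

```bash
python3 -m handwheel '[[0,0,0.002,-0.004,0],[0,0,0.0043,-0.0085,0],[0,0,0.0067,-0.0126,0],[0,0,0.0092,-0.0167,0],[0,0,0.012,-0.0206,0],[0,0,0.0148,-0.0245,0],[0,0,0.0178,-0.0282,0],[0,0,0.0209,-0.0318,0],[0,0,0.0242,-0.0353,0],[0,0,0.0275,-0.0387,0],[0,0,0.031,-0.0419,0],[0,0,0.0346,-0.045,0]]' 20
python3 - <<'E'
from h import *
o=get_obs(); p=c(o["tool_pos"]);print(o["time_s"],o["tool_rot"],p,o["force"],o["grip_width"])
snap("scene","s3.png",(200,120,420,300),3.5)
E
```

```text
time_s: 4.8
tool_pos: [0.4669, 0.0051, 0.1894]
tool_rot: [180.0, -0.0, -11.8]
force: [5.1, -2.6, -11.4]
grip_width: 0.0111
4.8 [179.9834  -0.0247 -11.7756] [-64.7984 -85.7037 189.3995] [  5.0826  -2.6477 -11.4306] 0.011141529312812221
```

View pics/s3.png

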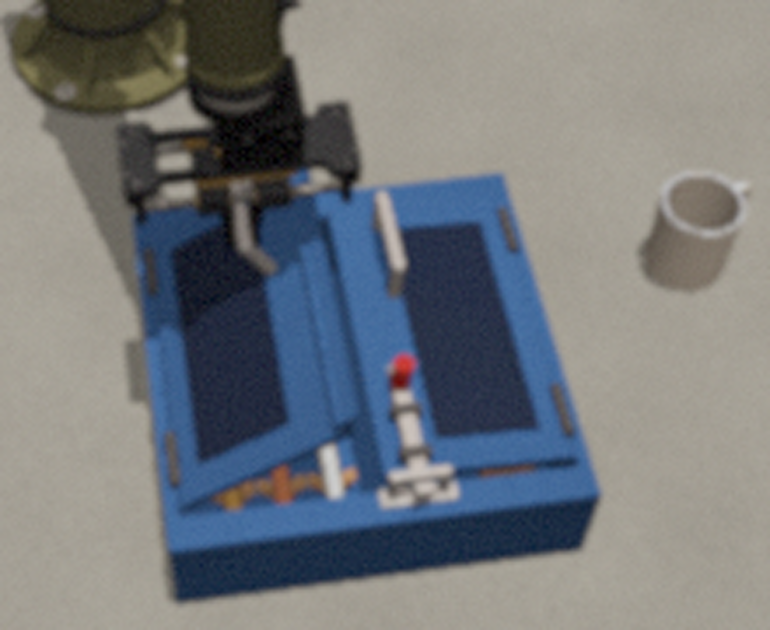

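The right door is rising with the bar at about (243,220), and the left door is untouched. Continuing the arc.

```bash
python3 -m handwheel '[[0,0,0.0038,-0.0029,0],[0,0,0.0076,-0.0058,0],[0,0,0.0116,-0.0084,0],[0,0,0.0156,-0.011,0],[0,0,0.0197,-0.0134,0],[0,0,0.0239,-0.0157,0],[0,0,0.0282,-0.0177,0],[0,0,0.0326,-0.0196,0],[0,0,0.037,-0.0213,0],[0,0,0.0415,-0.0229,0],[0,0,0.0461,-0.0243,0],[0,0,0.0507,-0.0256,0],[0,0,0.0554,-0.0266,0],[0,0,0.06,-0.0275,0],[0,0,0.0648,-0.0282,0],[0,0,0.0695,-0.0288,0],[0,0,0.0743,-0.0291,0],[0,0,0.079,-0.0293,0]]'
python3 - <<'E'
from h import *
o=get_obs(); p=c(o["tool_pos"]);print(o["time_s"],o["tool_rot"],p,o["force"],o["grip_width"])
snap("scene","s4.png",(200,120,420,300),3.5)
E
```

```text
time_s: 6.65
tool_pos: [0.452, -0.0686, 0.2198]
tool_rot: [-179.8, -0.1, -11.6]
force: [3.8, 3.5, -4.3]
grip_width: 0.0112
6.65 [-179.7511   -0.1195  -11.6142] [ -64.7074 -160.8533  219.8293] [ 3.8027  3.4549 -4.3288] 0.011204440426602342
```

View pics/s4.png

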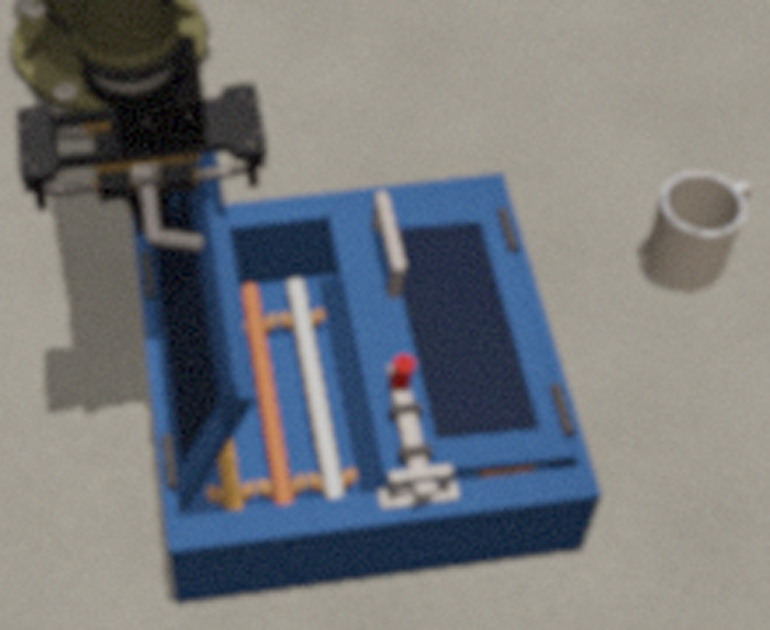

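The right door is at about 70° with its bar at (150,205), so the angle is still short. I'll release, go up and over, and push from the inside.

```bash
python3 -m handwheel '[[0.03,0,0,0,0],[0.03,0,0,0,0],[0.03,0,0,0,0],[0.03,0,0,-0.02,0],[0.03,0,0,-0.05,0],[0.03,0,0,-0.08,0],[0.03,0,0,-0.1,0],[0,0.02,-0.02,-0.1,0],[0,0.04,-0.05,-0.1,0],[0,0.06,-0.08,-0.1,0],[0,0.075,-0.096,-0.09,0],[0,0.075,-0.096,-0.06,0],[0,0.075,-0.096,-0.03,0],[0,0.075,-0.096,-0.016,0],[0,0.075,-0.096,-0.016,0]]' 20
python3 - <<'E'
from h import *
o=get_obs(); p=c(o["tool_pos"]);print(o["time_s"],o["tool_rot"],p,o["force"],o["grip_width"])
snap("scene","s5.png",(200,100,420,280),3.5)
E
```

```text
time_s: 8.2
tool_pos: [0.5423, 0.0067, 0.233]
tool_rot: [180.0, 0.2, -11.8]
force: [0.6, 0.2, 0.2]
grip_width: 0.0003
8.2 [179.9541   0.2376 -11.7753] [  8.7733 -69.1199 233.0454] [0.5508 0.2356 0.2462] 0.00031953672618270206
```

View pics/s5.png

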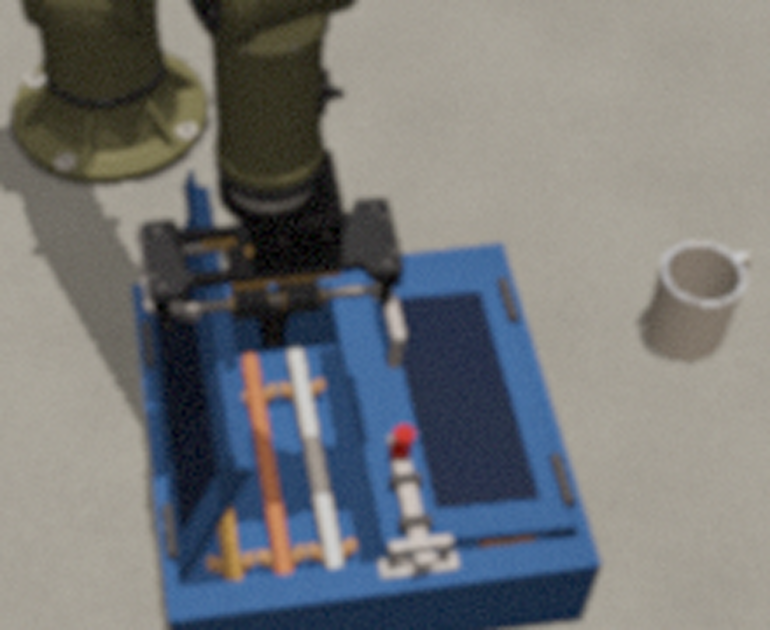

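```bash
python3 -m handwheel '[[0,0,0.008,0,0],[0,0,0.016,0,0],[0,0,0.022,0,0],[0,0,0.027,0,0],[0,0,0.032,0,0],[0,0,0.037,0,0],[0,0,0.042,0,0],[0,0,0.046,0,0],[0,0,0.05,0,0],[0,0,0.054,0,0],[0,0,0.058,0,0],[0,0,0.062,0,0],[0,0,0.066,0,0],[0,0,0.07,0,0],[0,0,0.073,0,0],[0,0,0.075,0,0],[0,0,0.075,0,0]]'
python3 - <<'E'
from h import *
o=get_obs(); p=c(o["tool_pos"]);print(o["time_s"],o["tool_rot"],p,o["force"],o["grip_width"])
snap("scene","s6.png",(200,100,420,280),3.5); snap("top","t6.png",(170,120,350,300),3.3)
E
```

```text
time_s: 9.95
tool_pos: [0.528, -0.0671, 0.2345]
tool_rot: [180.0, 0.0, -11.8]
force: [0.6, 0.3, 1.2]
grip_width: 0.0006
9.95 [179.9546   0.0432 -11.7995] [   9.472  -144.2889  234.5206] [0.6387 0.3016 1.2367] 0.0006367935340304504
```

View pics/s6.png

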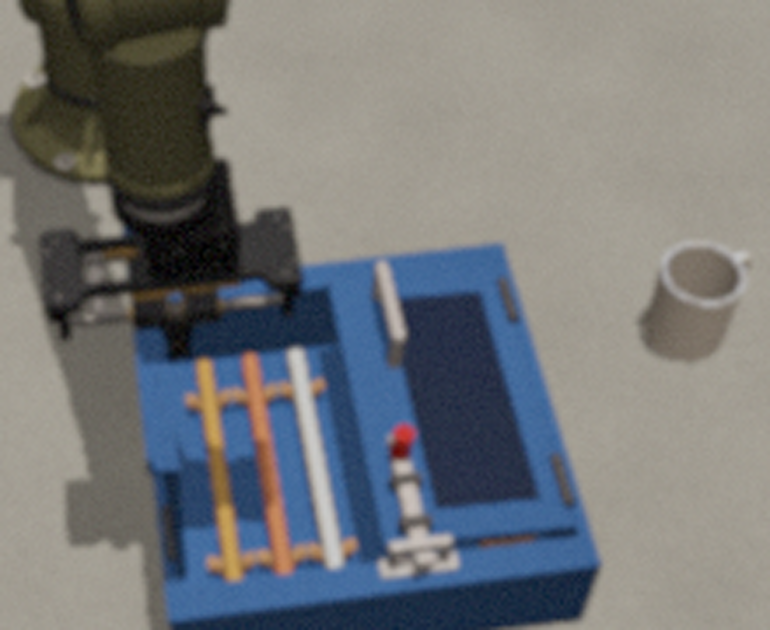

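View pics/t6.png

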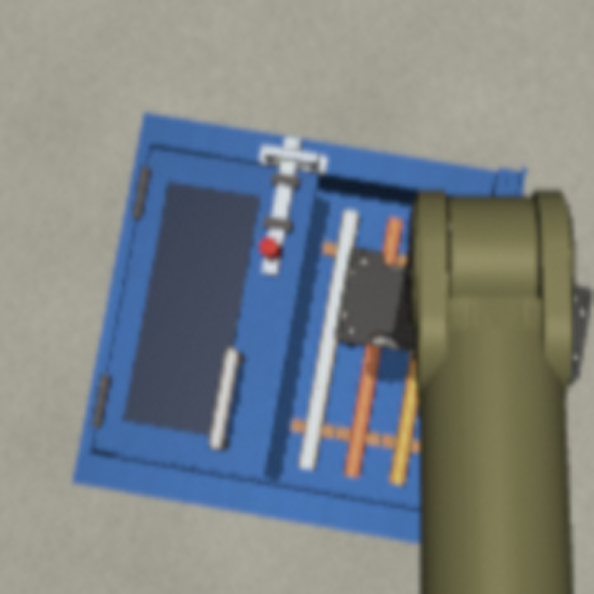

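The right door's edge now looks vertical at (180,470) in the scene crop and about (510,180) in the top crop. I'll back away, move above the knob and look again.

```bash
python3 -m handwheel '[[0,0,-0.02,0,0],[0,0,-0.05,0,0],[0.05,0.01,-0.09,0,0],[0.05,0.03,-0.13,0,-0.003],[0.05,0.045,-0.155,0,-0.006],[0.05,0.0545,-0.17,0.01,-0.006],[0.05,0.0545,-0.174,0.02,-0.006],[0.05,0.0545,-0.174,0.025,-0.006]]'
python3 - <<'E'
from h import *
o=get_obs(); p=c(o["tool_pos"]);print(o["time_s"],o["tool_rot"],p,o["force"],o["grip_width"])
snap("scene","s7.png",(200,100,420,280),3.5); snap("top","t7.png",(170,120,350,300),3.3)
E
```

```text
time_s: 10.85
tool_pos: [0.6159, 0.0926, 0.2075]
tool_rot: [179.9, 0.2, -11.4]
force: [0.6, 0.1, 0.2]
grip_width: 0.0405
10.85 [179.8982   0.2091 -11.366 ] [ 63.9155  29.6449 207.496 ] [0.558  0.112  0.1762] 0.04046146229945648
```

View pics/s7.png

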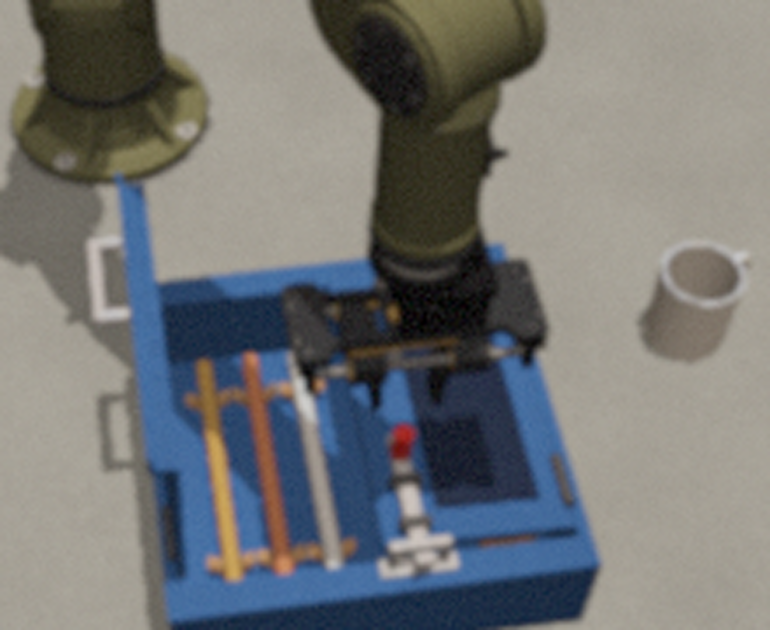

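View pics/t7.png

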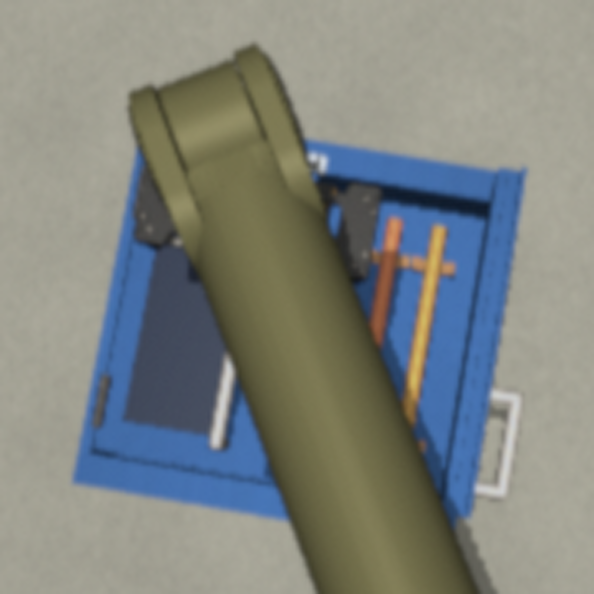

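```bash
python3 - <<'E'
from h import *
for a in (1.4,1.5,1.57,1.65): print(a,proj("top",door(-1,a,-80,120,44)), proj("scene",door(-1,a,-80,120,44)))
print("meas top",170+510/3.3,120+445/3.3,"scene",200+98/3.5,100+280/3.5)
E
python3 -m handwheel '[[0.045,0,-0.0015,0.02,0],[0.045,0,-0.0015,0.04,0],[0.045,0,-0.0015,0.055,0],[0.045,0,-0.0015,0.066,0],[0.045,0,-0.0015,0.074,0],[0.045,0,-0.0015,0.074,0]]'
python3 - <<'E'
from h import *
o=get_obs(); p=c(o["tool_pos"]);print(o["time_s"],o["tool_rot"],p,o["force"],o["grip_width"])
snap("scene","s8.png",(260,160,380,260),6)
E
```

```text
1.4 [317.7457 253.4528] [232.8314 177.4068]
1.5 [322.0764 254.2316] [228.686  178.5364]
1.57 [324.9998 254.7666] [225.888  179.4808]
1.65 [328.2052 255.3628] [222.8195 180.7062]
meas top 324.54545454545456 254.84848484848484 scene 228.0 180.0
time_s: 11.55
tool_pos: [0.617, 0.0939, 0.1349]
tool_rot: [180.0, 0.1, -11.4]
force: [-0.3, 0.5, 0.1]
grip_width: 0.0449
11.55 [179.9598   0.0754 -11.4384] [ 64.7168  31.1179 134.9429] [-0.3345  0.4553  0.0811] 0.04492034540141585
```

View pics/s8.png

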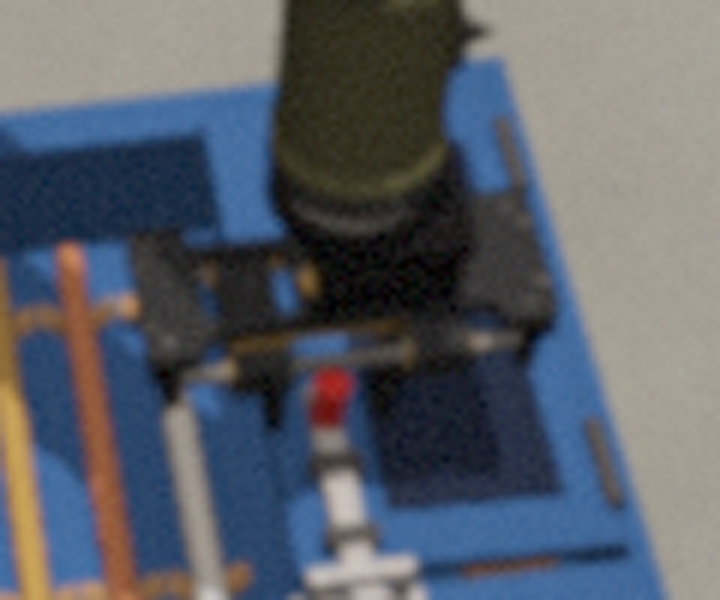

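The right door measures about 1.55 rad. The knob at (332,398) sits between the fingertips at (273,415) and (390,395). Gripping it.

```bash
python3 -m handwheel '[[0,0,0,0,0],[0,0,0,0,0],[0,0,0,0,0],[0,0,0,0,0],[0,0,0,0,0],[0,0,0,0,0]]' 40
python3 - <<'E'
from h import *
o=get_obs(); p=c(o["tool_pos"]);print(o["time_s"],p,o["force"],o["grip_width"])
E
```

```text
time_s: 12.2
tool_pos: [0.6179, 0.0954, 0.1362]
tool_rot: [-179.9, -0.1, -11.4]
force: [2.6, 3.6, 0.1]
grip_width: 0.0169
12.2 [ 65.3073  32.7676 136.1842] [2.558  3.6252 0.0699] 0.016867132160459743
```

```bash
python3 -m handwheel '[[0,0,-0.0015,0,0],[0,0,-0.0015,0.001,0],[0,0,-0.0015,0.002,0],[0,0,-0.0015,0.003,0],[0,0,-0.0015,0.003,0]]'; python3 -m handwheel '[[0,0,0,0.001,0],[0,0,0,0.002,0],[0,0,0,0.002,0]]'
```

```text
time_s: 12.7
tool_pos: [0.6179, 0.0949, 0.1343]
tool_rot: [179.9, -0.0, -11.5]
force: [-3.0, -0.6, 8.3]
grip_width: 0.0172
time_s: 13.0
tool_pos: [0.6184, 0.0945, 0.1331]
tool_rot: [179.9, -0.1, -11.5]
force: [-3.7, -2.9, 11.3]
grip_width: 0.0172
```

```bash
python3 -m handwheel '[[0,0,0,0.001,0],[0,0,0,0.0015,0],[0,0,0,0.0015,0]]'; python3 -m handwheel '[[0,0,0,0.001,0],[0,0,0,0.0015,0],[0,0,0,0.0015,0]]'
```

```text
time_s: 13.3
tool_pos: [0.6188, 0.0942, 0.1321]
tool_rot: [179.9, -0.2, -11.5]
force: [-3.8, -3.1, 13.8]
grip_width: 0.0171
time_s: 13.6
tool_pos: [0.6191, 0.0938, 0.131]
tool_rot: [179.9, -0.2, -11.5]
force: [-3.4, -3.7, 14.5]
grip_width: 0.0168
```

```bash
python3 -m handwheel '[[0,0,0,0.001,0],[0,0,0,0.001,0]]'; python3 -m handwheel '[[0,0,0,0.001,0],[0,0,0,0.001,0]]'; python3 -c "
from h import *
snap('scene','s9.png',(260,160,380,260),6)"
```

```text
time_s: 13.8
tool_pos: [0.6194, 0.0936, 0.1303]
tool_rot: [179.9, -0.2, -11.5]
force: [-4.8, -5.0, 16.6]
grip_width: 0.0167
time_s: 14.0
tool_pos: [0.6195, 0.0936, 0.1301]
tool_rot: [179.8, -0.3, -11.5]
force: [-4.4, -4.9, 19.5]
grip_width: 0.0171
```

View pics/s9.png

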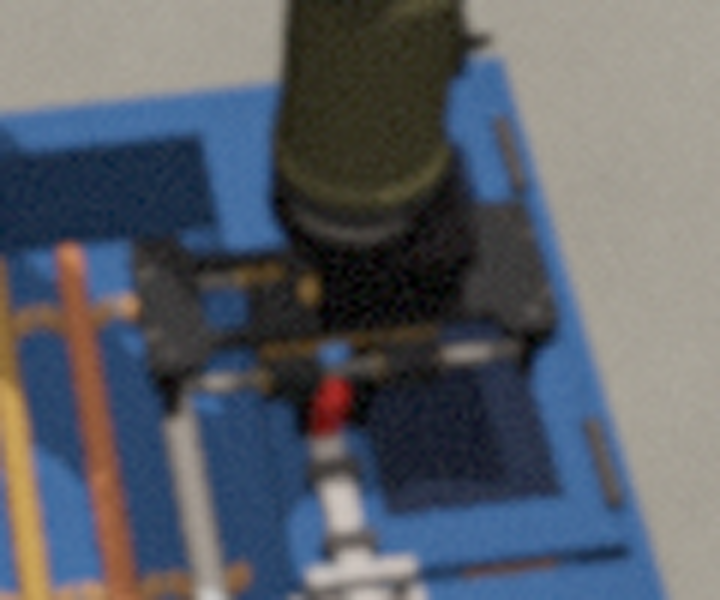

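The force rose from 16.6 to 19.5 N over only 0.2 mm, at 6 mm of travel, so the door has met its pad. Drawing the bolt, first a little as a check.

```bash
python3 -m handwheel '[[0,-0.001,0,0,0],[0,-0.002,0,0,0],[0,-0.003,0,0,0],[0,-0.004,0,0,0],[0,-0.005,0,0,0],[0,-0.006,0,0,0]]';  python3 -m handwheel '[[0,-0.001,0,0,0],[0,-0.002,0,0,0],[0,-0.003,0,0,0],[0,-0.004,0,0,0]]'
```

```text
time_s: 14.65
tool_pos: [0.6163, 0.0942, 0.1302]
tool_rot: [179.9, -0.6, -11.6]
force: [2.2, -4.3, 15.2]
grip_width: 0.017
time_s: 15.05
tool_pos: [0.6124, 0.0949, 0.1302]
tool_rot: [179.9, -0.6, -11.6]
force: [1.8, -4.9, 14.8]
grip_width: 0.0167
```

```bash
python3 -m handwheel '[[0,-0.002,0,0.0007,0],[0,-0.004,0,0.001,0],[0,-0.006,0,0.001,0],[0,-0.008,0,0.001,0],[0,-0.01,0,0.001,0]]';  python3 -m handwheel '[[0,-0.002,0,0,0],[0,-0.004,0,0,0],[0,-0.006,0,0,0],[0,-0.008,0,0,0],[0,-0.01,0,0,0]]'; python3 -c "
from h import *
snap('scene','s10.png',(260,160,380,260),6)"
```

```text
time_s: 15.55
tool_pos: [0.6033, 0.0968, 0.1301]
tool_rot: [179.9, -0.7, -11.6]
force: [1.9, -5.1, 18.4]
grip_width: 0.0171
time_s: 16.05
tool_pos: [0.5936, 0.0987, 0.1301]
tool_rot: [179.9, -0.7, -11.6]
force: [2.8, -5.5, 18.9]
grip_width: 0.0171
```

View pics/s10.png

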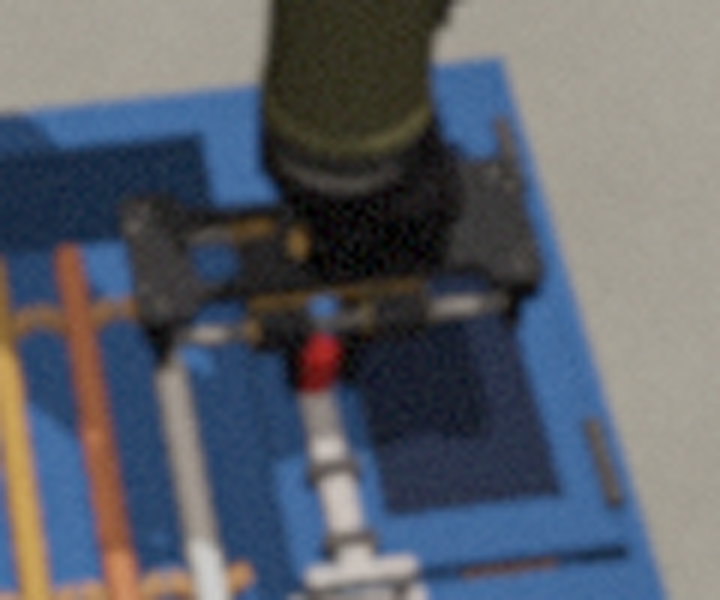

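The knob at (320,362) is following, with about 26 mm drawn. Continuing to the stop.

```bash
python3 -m handwheel '[[0,-0.002,0,0,0],[0,-0.004,0,0,0],[0,-0.006,0,0,0],[0,-0.008,0,0,0],[0,-0.01,0,0,0],[0,-0.012,0,0,0],[0,-0.014,0,0,0],[0,-0.014,0,0,0]]';  python3 -m handwheel '[[0,-0.001,0,0,0],[0,-0.002,0,0,0],[0,-0.002,0,0,0]]'; python3 -m handwheel '[[0,-0.001,0,0,0],[0,-0.002,0,0,0],[0,-0.002,0,0,0]]'
```

```text
time_s: 16.9
tool_pos: [0.5796, 0.1016, 0.1301]
tool_rot: [179.9, -0.6, -11.6]
force: [1.4, -5.3, 20.4]
grip_width: 0.017
time_s: 17.2
tool_pos: [0.5778, 0.1019, 0.1301]
tool_rot: [179.9, -0.7, -11.6]
force: [1.1, -6.5, 19.9]
grip_width: 0.0171
time_s: 17.5
tool_pos: [0.5759, 0.1023, 0.1301]
tool_rot: [179.9, -0.7, -11.6]
force: [1.9, -6.0, 20.4]
grip_width: 0.017
```

```bash
python3 -m handwheel '[[0,-0.001,0,0,0],[0,-0.001,0,0,0]]';  python3 -m handwheel '[[0,-0.001,0,0,0],[0,-0.001,0,0,0]]'; python3 -c "
from h import *
snap('scene','s11.png',(260,160,380,260),6)"
```

```text
time_s: 17.7
tool_pos: [0.5752, 0.1024, 0.1301]
tool_rot: [179.9, -0.7, -11.6]
force: [2.4, -5.3, 19.1]
grip_width: 0.017
time_s: 17.9
tool_pos: [0.5752, 0.1025, 0.1301]
tool_rot: [180.0, -0.8, -11.6]
force: [4.5, -5.5, 17.1]
grip_width: 0.0169
```

View pics/s11.png

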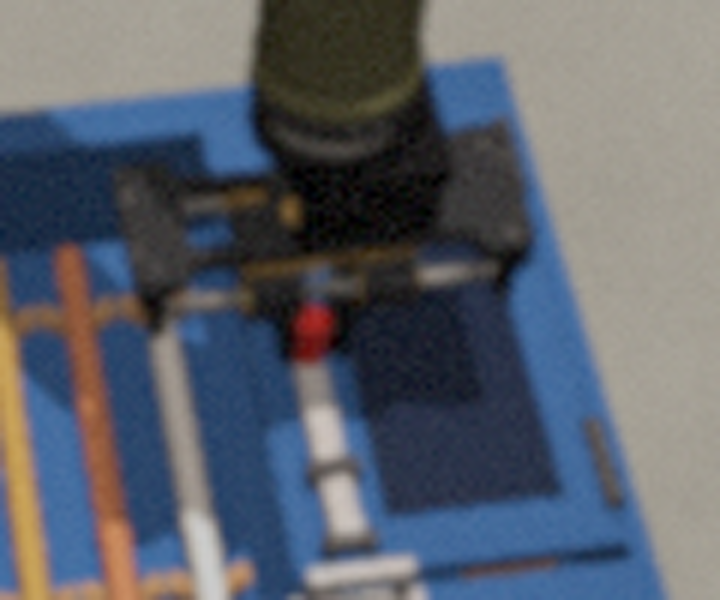

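It stopped at 45 mm with the force rising, so the bolt is fully drawn. I'll ease off, release and rise.

```bash
python3 -m handwheel '[[0,0.001,0,-0.002,0],[0,0.0015,0,-0.005,0],[0,0.0015,0,-0.008,0],[0,0.0015,0,-0.01,0],[0.04,0.0015,0,-0.01,0],[0.04,0.0015,0,-0.01,0],[0.04,0.0015,0,-0.01,0],[0.04,0.0015,0,-0.03,0],[0.04,0.0015,0,-0.06,0],[0.04,0.0015,0,-0.08,0],[0.04,-0.03,-0.005,-0.09,0],[0.04,-0.06,-0.012,-0.09,0],[0.04,-0.082,-0.015,-0.09,0],[0.04,-0.082,-0.015,-0.09,0]]'; python3 -c "
from h import *
o=get_obs(); p=c(o['tool_pos']);print(o['time_s'],p,o['force'],o['grip_width'])
snap('scene','s12.png',(200,100,420,280),3.5); snap('top','t12.png',(170,120,350,300),3.3)"
```

```text
time_s: 19.35
tool_pos: [0.4885, 0.1383, 0.2147]
tool_rot: [179.9, 0.1, -11.2]
force: [-0.6, 0.1, 0.4]
grip_width: 0.0404
19.35 [-70.0744  49.1833 214.7157] [-0.5703  0.0824  0.4373] 0.04036905108335794
```

View pics/s12.png

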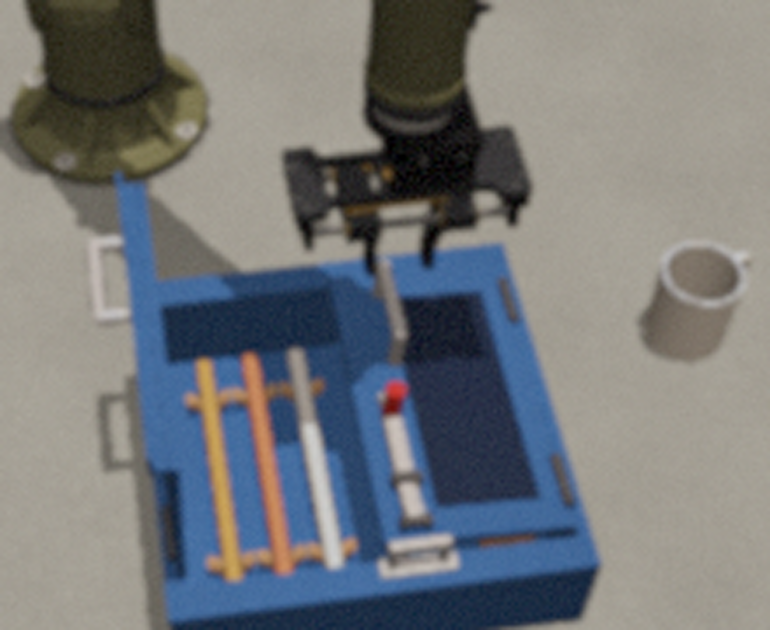

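View pics/t12.png

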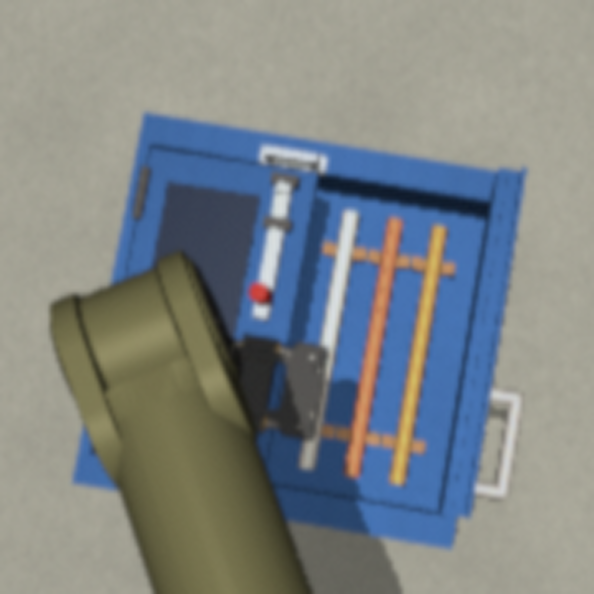

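The bolt (knob at (395,397)) is clear of the keeper, and the fingers are above the left bar at (388,290). Descending.

```bash
python3 -m handwheel '[[0.036,0.002,0.001,0.02,0.004],[0.036,0.002,0.001,0.04,0.004],[0.036,0.002,0.001,0.055,0.004],[0.036,0.002,0.001,0.065,0.004],[0.036,0.002,0.001,0.071,0.004],[0.036,0.002,0.001,0.071,0.004]]' 12; python3 -c "
from h import *
o=get_obs(); p=c(o['tool_pos']);print(o['time_s'],p,o['force'],o['grip_width'])
snap('scene','s13.png',(260,140,380,240),6)"
```

```text
time_s: 20.05
tool_pos: [0.4929, 0.1352, 0.1431]
tool_rot: [180.0, 0.1, -11.6]
force: [-0.9, 0.3, 0.8]
grip_width: 0.036
20.05 [-65.0899  47.0098 143.14  ] [-0.9218  0.3     0.7848] 0.03599663853202529
```

View pics/s13.png

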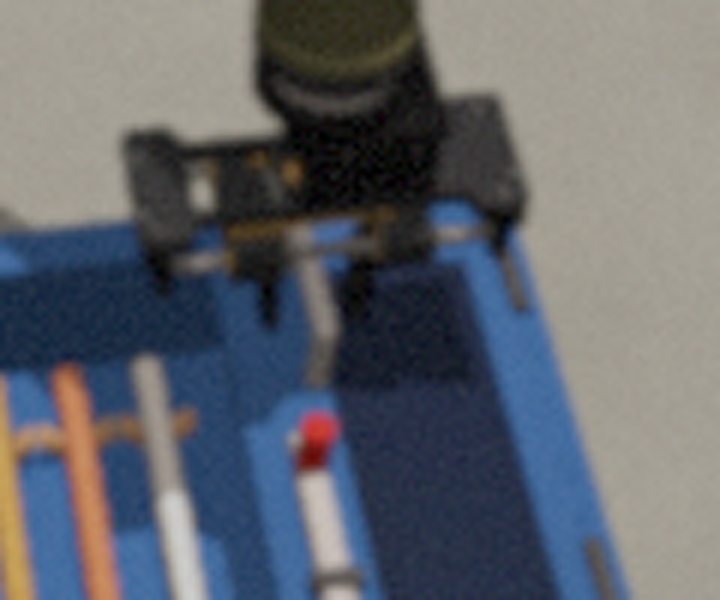

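```bash
python3 -m handwheel '[[0,0,0,0,0],[0,0,0,0,0],[0,0,0,0,0],[0,0,0,0,0],[0,0,0,0,0]]' 20; python3 -c "
from h import *
o=get_obs(); p=c(o['tool_pos']);print(o['time_s'],p,o['force'],o['grip_width'])
R=127.8;al=np.arctan2(44,120);t0=.06+al
for a in np.linspace(.06,1.58,39): print('%.2f %.4f,%.4f'%(a,-R/1e3*(np.cos(t0)-np.cos(a+al)),-R/1e3*(np.sin(a+al)-np.sin(t0))))
"
```

```text
time_s: 20.6
tool_pos: [0.4939, 0.1374, 0.1444]
tool_rot: [-179.8, -0.1, -11.6]
force: [2.0, 4.3, -1.3]
grip_width: 0.0113
20.6 [-64.6051  49.3198 144.3758] [ 1.9851  4.3118 -1.3081] 0.01131667095290399
0.06 -0.0000,-0.0000
0.10 -0.0021,-0.0046
0.14 -0.0045,-0.0092
0.18 -0.0070,-0.0137
0.22 -0.0096,-0.0180
0.26 -0.0125,-0.0223
0.30 -0.0155,-0.0264
0.34 -0.0187,-0.0304
0.38 -0.0220,-0.0343
0.42 -0.0255,-0.0380
0.46 -0.0292,-0.0416
0.50 -0.0329,-0.0450
0.54 -0.0368,-0.0483
0.58 -0.0409,-0.0514
0.62 -0.0450,-0.0544
0.66 -0.0493,-0.0572
0.70 -0.0537,-0.0598
0.74 -0.0582,-0.0623
0.78 -0.0628,-0.0646
0.82 -0.0674,-0.0666
0.86 -0.0722,-0.0685
0.90 -0.0770,-0.0702
0.94 -0.0819,-0.0717
0.98 -0.0868,-0.0730
1.02 -0.0918,-0.0742
1.06 -0.0969,-0.0751
1.10 -0.1019,-0.0758
1.14 -0.1070,-0.0763
1.18 -0.1121,-0.0766
1.22 -0.1172,-0.0767
1.26 -0.1223,-0.0766
1.30 -0.1274,-0.0763
1.34 -0.1325,-0.0758
1.38 -0.1376,-0.0750
1.42 -0.1426,-0.0741
1.46 -0.1476,-0.0730
1.50 -0.1525,-0.0717
1.54 -0.1574,-0.0702
1.58 -0.1622,-0.0685
```

```bash
python3 -m handwheel '[[0,0,-0.002,0,0],[0,0,-0.004,-0.0046,0],[0,0,-0.0065,-0.0092,0],[0,0,-0.009,-0.0137,0],[0,0,-0.0116,-0.018,0]]' 20; python3 -c "
from h import *
o=get_obs(); p=c(o['tool_pos']);print(o['time_s'],p,o['force'],o['grip_width'])
snap('scene','s14.png',(200,100,420,280),3.5)"
```

```text
time_s: 21.1
tool_pos: [0.4955, 0.1462, 0.1616]
tool_rot: [180.0, 0.0, -11.7]
force: [5.1, 0.4, -8.4]
grip_width: 0.0111
21.1 [-64.7432  58.326  161.6341] [ 5.1448  0.3503 -8.4277] 0.011074438750340188
```

View pics/s14.png

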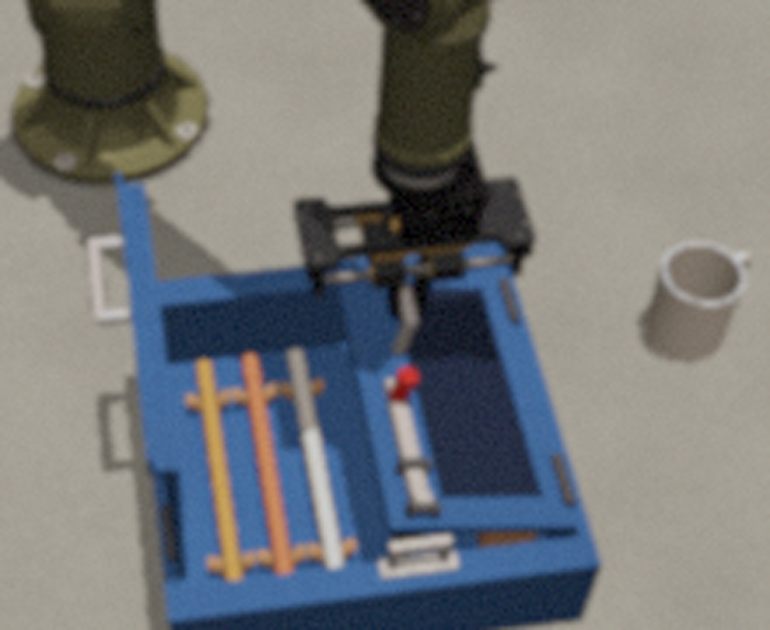

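The left door is rising clear of the keeper, with normal forces. Continuing.

```bash
python3 -m handwheel '[[0,0,-0.0029,-0.0043,0],[0,0,-0.0059,-0.0084,0],[0,0,-0.0091,-0.0124,0],[0,0,-0.0124,-0.0163,0],[0,0,-0.0159,-0.02,0],[0,0,-0.0196,-0.0236,0],[0,0,-0.0233,-0.027,0],[0,0,-0.0272,-0.0303,0],[0,0,-0.0313,-0.0334,0],[0,0,-0.0354,-0.0364,0],[0,0,-0.0397,-0.0392,0],[0,0,-0.0441,-0.0418,0],[0,0,-0.0486,-0.0443,0],[0,0,-0.0532,-0.0466,0],[0,0,-0.0578,-0.0486,0],[0,0,-0.0626,-0.0505,0],[0,0,-0.0674,-0.0522,0],[0,0,-0.0723,-0.0537,0],[0,0,-0.0772,-0.055,0],[0,0,-0.0822,-0.0562,0]]'; python3 -c "
from h import *
o=get_obs(); p=c(o['tool_pos']);print(o['time_s'],p,o['force'],o['grip_width'])"
```

```text
time_s: 23.15
tool_pos: [0.5119, 0.2256, 0.2203]
tool_rot: [179.8, -0.0, -11.7]
force: [-3.1, -6.8, 7.0]
grip_width: 0.0113
23.15 [-64.4535 139.3866 220.2691] [-3.0859 -6.7603  6.9685] 0.011323519648685004
```

```bash
python3 -m handwheel '[[0,0,-0.005,-0.0009,0],[0,0,-0.0101,-0.0016,0],[0,0,-0.0152,-0.0021,0],[0,0,-0.0203,-0.0024,0],[0,0,-0.0254,-0.0025,0],[0,0,-0.0305,-0.0024,0],[0,0,-0.0356,-0.0021,0],[0,0,-0.0407,-0.0016,0]]'; python3 -c "
from h import *
o=get_obs(); p=c(o['tool_pos']);print(o['time_s'],p,o['force'],o['grip_width'])
snap('scene','s15.png',(200,100,420,280),3.5); snap('top','t15.png',(170,120,350,300),3.3)"
```

```text
time_s: 23.95
tool_pos: [0.5204, 0.2666, 0.2217]
tool_rot: [179.9, -0.1, -11.7]
force: [-1.5, -4.6, 2.7]
grip_width: 0.0114
23.95 [-64.2159 181.2295 221.7469] [-1.5371 -4.6343  2.6587] 0.011356317694626247
```

View pics/s15.png

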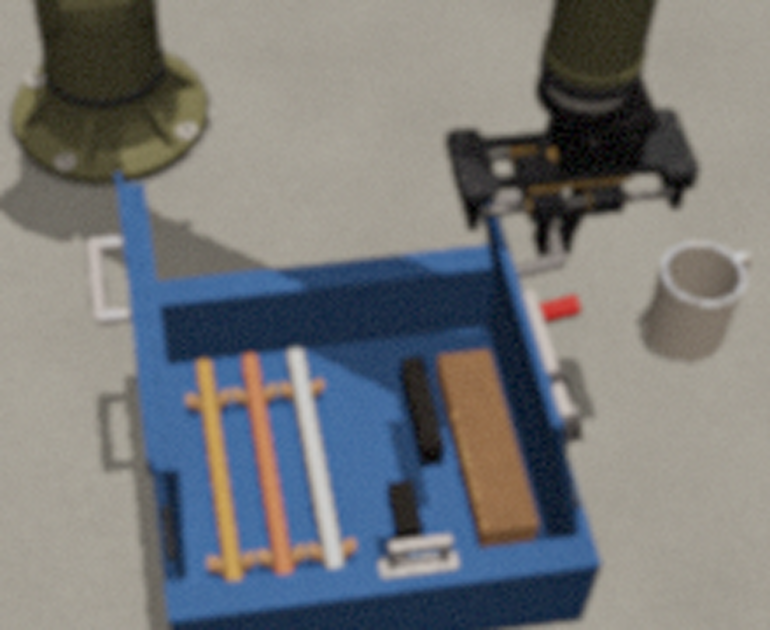

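View pics/t15.png

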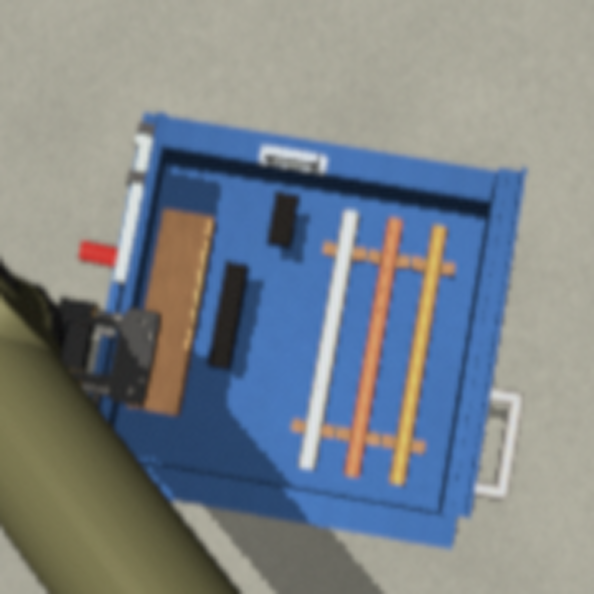

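The left door is at about 77°; its bar is still in the grip at (555,235) and the mug is well clear. Finishing the arc.

```bash
python3 -m handwheel '[[0,0,-0.0051,0.0008,0],[0,0,-0.0101,0.0017,0],[0,0,-0.0151,0.0028,0],[0,0,-0.02,0.0041,0],[0,0,-0.0249,0.0056,0],[0,0,-0.0285,0.0068,0],[0,0,-0.0285,0.0068,0]]'; python3 -c "
from h import *
o=get_obs(); p=c(o['tool_pos']);print(o['time_s'],p,o['force'],o['grip_width'])"
```

```text
time_s: 24.75
tool_pos: [0.5264, 0.2961, 0.2128]
tool_rot: [-179.9, -0.0, -11.6]
force: [2.3, -1.2, 2.0]
grip_width: 0.0112
24.75 [-64.2669 211.379  212.7786] [ 2.3449 -1.182   2.0485] 0.011163092968845463
```

```bash
python3 -m handwheel '[[0.026,0,0,0,0],[0.026,0,0,0,0],[0.026,0,0,0,0],[0.026,0,0,-0.01,0],[0.026,0,0,-0.03,0],[0.026,0,0,-0.06,0],[0.026,0,0,-0.09,0],[0.026,0,0,-0.12,0],[0.026,0.03,-0.01,-0.15,0],[0.026,0.07,-0.02,-0.16,0],[0.026,0.11,-0.03,-0.16,0],[0.026,0.15,-0.04,-0.16,0],[0.026,0.19,-0.05,-0.16,0],[0.026,0.22,-0.06,-0.16,0],[0.026,0.22,-0.06,-0.16,0]]'; python3 -c "
from h import *
o=get_obs(); p=c(o['tool_pos']);print(o['time_s'],p,o['force'],o['grip_width'])
snap('scene','s16.png'); snap('top','t16.png')
for a in (1.4,1.5,1.57,1.65): print(a,proj('top',door(1,a,-80,120,44)), proj('scene',door(1,a,-80,120,44)))"
```

```text
time_s: 26.25
tool_pos: [0.7575, 0.3094, 0.3662]
tool_rot: [179.9, 0.3, -11.8]
force: [1.1, -0.1, -1.4]
grip_width: 0.0261
26.25 [159.6319 270.3078 366.2492] [ 1.0552 -0.0665 -1.4317] 0.026082287098257186
1.4 [185.2798 230.682 ] [358.3905 163.3778]
1.5 [181.1905 230.013 ] [362.2952 163.5919]
1.57 [178.4768 229.5786] [364.9108 163.9151]
1.65 [175.5491 229.1201] [367.7593 164.4549]
```

View pics/s16.png

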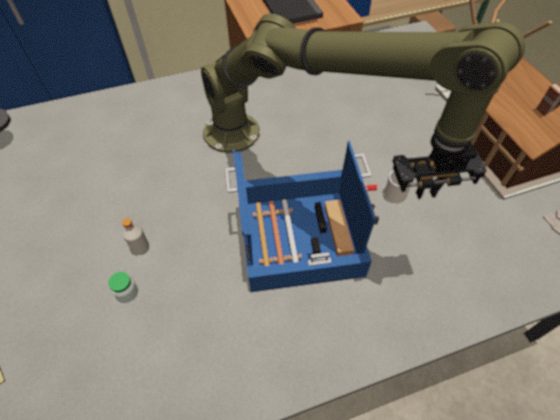

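View pics/t16.png

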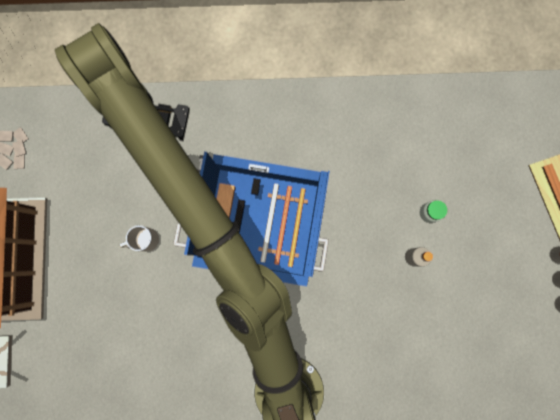

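Both doors stand upright: the left bar is at (366,165) in the scene view and (179,235) in the top view, against a prediction of (365,164) for 1.57 rad. The right bar is at (228,180). Mug, bottle and jar are at their first pixels, and the arm is clear of everything. Handing in.

```bash
python3 -c "
from cell import *
print(sign_off())"
```

```text
the job is handed in; nothing more can be done
None
```

Both doors now stand upright and the job is handed in; the robot's clock read about 26 s of the 72 s allowed.

- **Right door:** I opened it first, lifting it by its bar to about 70° and then pushing it upright from the inside. It last measured about 1.55 rad.
- **Bolt:** I gripped the red knob and pressed the left door down about 6 mm. The force then climbed from 17 to 20 N with almost no further movement, so I took the door to be on its rest pad. I kept pressing at 15–20 N and drew the bolt about 45 mm until it stopped, with only a few newtons along its travel.
- **Left door:** I eased off, let go of the knob and lifted the door by its bar to about 1.57 rad. That last figure rests on one view: the scene picture matched to within a pixel or so, while the top picture shows the bar partly hidden by the arm, a few pixels lower.

In the last pictures the bottle, jar and mug are where they started and the gripper is clear of the cupboard, with wrist force close to zero. The judge reports no verdict, and I could not read the load on the keeper or the pad directly; the highest wrist reading while pressing was about 22 N.

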